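# Open the squeeze-and-turn safety cap of the cleaning-tablet tub

## Task

The coffee machine is due for cleaning: open the tub of cleaning tablets. Squeeze the two orange side tabs of its safety cap inward and, keeping them squeezed, turn the cap anticlockwise (seen from above) until it comes free, lift it off, and set it down right way up on the round cork mat, wholly on the mat. Leave the other things on the bench where they are.

Things in the scene. Friction and masses are not known exactly. Their poses are not given: they have to be found in the camera images.
- tub: blue plastic tub with a pale label, 94 mm in diameter, on a 120 mm round aluminium foot plate screwed to the bench (cannot move). Origin: centre of the underside, on the bench; z up. The closed cap's skirt rests on a bead 66 mm in diameter at z = 100 mm; the neck, 40 mm in diameter, ends at z = 130 mm. An orange mark 55 degrees anticlockwise of the white one (+x) shows where the cap comes free.
- cap: white safety cap, 61 mm along its x, 41 mm high, 74 g (+-30 %), with flats facing its +y and -y that carry the orange tabs; 70 mm wide over the relaxed tabs. Origin: centre of the skirt's lower edge; z up through its top. Closed, it sits on the tub's bead, origin 100 mm above the tub's, axes parallel to the tub's; it can rise only 1.5 mm, and the tabs' tongues in the neck's slots stop it turning.
- cap_grip (a point): point on the cap's axis, 25 mm above its origin: height at which to grip the tabs. With both tabs in by more than about 4 mm the cap turns anticlockwise (seen from above; clockwise a stop blocks it). From 42 to 130 degrees of turn it lifts straight off (55 is a good choice); raise it 35 mm to clear the neck. Right way up means as it sits on the tub.
- tab0 (a joint): travel of the orange tab on the cap's +y side: 0 out, 0.007 m fully in; sprung out (3 N to start, 9 N fully in). A flat pad, 34 mm along the cap's x, z = 10 to 35 mm above the cap's origin, outer face 35 mm from the cap's axis when out, 28 mm when in. Two fingers coming from above and closing along the cap's y with about 30 N squeeze both tabs.
- tab1 (a joint): the same for the tab on the cap's -y side.
- mat: round cork mat, 150 mm in diameter, 6 mm thick, fixed to the bench, to the left or the right of the tub. Origin: centre of the underside.
- pad: purple spiral order pad, 75 x 109 x 14 mm, lying on the other side of the tub. Origin: centre of the underside. To be left alone.
- cup: small orange cup with a handle, 58 x 87 x 56 mm, behind the tub. Origin: centre of the underside. To be left alone.
- shaker: sugar shaker, 44 mm in diameter, 90 mm high, at the back to the left. Origin: centre of the underside. To be left alone.
- timer: round white kitchen timer with a red dial, 72 mm in diameter, 35 mm high, at the far left. Origin: centre of the underside. To be left alone.
Not all that is in view belongs to the job. Leave any blue or turquoise look-alike of the cap alone.

How it is judged:
By the outcome, as a careful person would: the job done as asked, in the order asked, and still so for the second after the job is handed in, with the robot touching nothing.
It also fails if it takes over 43 s, if anything falls off the work surface, if the arm or the gripper's body presses on something with over 40 N, if the wrist force passes 120 N, or if a joint passes its speed limit or range.

## Robot

A 6-joint arm with a two-finger parallel gripper is mounted at the origin on a cart in front of the work surface, level with it; the furniture and walls round the work are solid. World frame = base frame: x ahead of the robot, y to its left, z up, the work surface at z = 0. Lengths are in m, angles in rad, forces in N, time in s.
With the tool pointing down it reaches from about 0.35 to 0.975 m from the base axis. Payload 7.1 kg.
Tool frame: the origin (TCP) lies midway between the tips of the shut fingers; the grasp point (between the pads) lies 19 mm behind it; z points along the fingers, y is the line along which they close (so a half turn about z gives the same grasp; the last joint's range is limited). The gripper opens to 88 mm and grips with 3 to 60 N. Pads are 20 mm wide; open, the fingers measure 115 mm over their backs; the gripper's body (75 mm by 178 mm) begins 61 mm behind the grasp point.
Start: joints at [-1.351, 0.423, 1.63, -0, 1.089, -0.019], TCP at [0.148, -0.607, 0.19] pointing down, gripper open.
Joint ranges: [-3, 3], [-0.9, 2.11], [0.09, 2.58], [-1.31, 4.45], [0.11, 2.69], [-2.54, 2.54]. Speed limits (rad/s): [2.39, 2.39, 3.01, 3.14, 3.14, 3.14].

## Interface

Orientations are given as [roll, pitch, yaw] about the fixed x, y, z axes, in that order (R = Rz(yaw) Ry(pitch) Rx(roll)).
In Python, from plant import env gives the robot as it stands. Calls block until the motion is done:
- env.move_ptp(position, orientation): joint-space move of the TCP to a pose.
- env.move_l(position, rotation=None, max_speed=0.15): straight line of the TCP; rotation=None keeps the orientation; max_speed is the mean speed in m/s.
- env.movej(angles): joint-space move.
- env.command_gripper(opening, force=None): opening from 0.0 (shut) to 1.0 (fully open); force is the grip in N (None keeps the last); returns when the fingers have stopped.
- env.sleep(seconds).
- env.solve_ik(position, orientation): joint angles nearest the present ones, or None.
- env.get_state(): the state.
- env.get_image(name): name is "scene" or "top"; returns a dict with "pixels" (400x640x3 uint8, red, green, blue), "fx", "fy", "cx", "cy" (pixels), "extrinsics" (4x4, takes a point from world to camera coordinates). Camera axes: x right, y down, z forward; pixel columns grow to the right and rows downward; lengths in m; the calibration is good to about 2 mm. A picture is of the moment at which its call begins. There is no depth.
A pose or a line that the arm cannot do raises env.Unreachable and nothing moves.
- env.sign_off(): hands the job in; it is judged then, once.
The state is a dict: "time_s": time; "joints": joint angles; "joint_vel": joint speeds; "tau": joint torques, N m; "position": TCP position; "eef_rot": TCP orientation; "force": force on the tool from outside, world axes, zero at the start; "torque": the same for the moment, N m; "grip_width": opening from 0.0 (shut) to 1.0 (fully open); "grip_force": force on a finger pad.
Only numpy, scipy, OpenCV 4.12 (cv2) and the standard library are available. Lean on these libraries where they do the work, as an engineer would, in place of code of your own. Each camera call takes 0.05 s, during which the arm holds its last target. There are 200 camera calls.

## Working session

There is one attempt and no reset: what is moved stays moved. The work goes in short steps, each a Python script; the robot and the scene stay as the last script left them, time stands still between calls to the robot, and variables do not carry over. Pictures are saved under pics/ and viewed, at most 10 in all, crops included, and the job is handed in when it is done.

```bash
mkdir -p pics; cat > h.py <<'E'
from plant import env
import numpy as np, cv2
def shot(n,f,crop=None,s=1):
    im=env.get_image(n); p=im["pixels"][:,:,::-1]
    if crop: x0,y0,x1,y1=crop; p=p[y0:y1,x0:x1]
    cv2.imwrite(f"pics/{f}.png",cv2.resize(p,None,fx=s,fy=s,interpolation=cv2.INTER_CUBIC)); return im
def ray(im,u,v,z):
    E=np.array(im["extrinsics"]); R,t=E[:3,:3],E[:3,3]; c=-R.T@t
    d=R.T@np.array([(u-im["cx"])/im["fx"],(v-im["cy"])/im["fy"],1]); return c+d*(z-c[2])/d[2]
def proj(im,p):
    E=np.array(im["extrinsics"]); q=E[:3,:3]@np.array(p)+E[:3,3]
    return im["fx"]*q[0]/q[2]+im["cx"],im["fy"]*q[1]/q[2]+im["cy"]
E
python3 - <<'E'
from h import *
for n in("scene","top"):
    im=shot(n,n+"1"); E=np.array(im["extrinsics"]); print(n,-E[:3,:3].T@E[:3,3],im["fx"])
print(env.get_state())
E
```

```text
scene [-0.67613127 -0.7796637   0.86253893] 492.0264270937649
top [ 0.35154307 -0.15669857  2.02520008] 487.9998651441484
{'time_s': 0.1, 'joints': array([-1.35101966e+00,  4.23744030e-01,  1.63057040e+00,  1.55642602e-05,
        1.08860417e+00, -1.89971545e-02]), 'joint_vel': array([ 3.98223877e-05, -2.32176606e-03,  2.22612689e-04, -6.59375753e-05,
       -6.02242414e-04,  9.49480724e-04]), 'tau': array([-4.32059278e-04, -5.45616210e+01, -2.74323589e+01,  6.45234645e-02,
        1.88484555e-02, -3.70987584e-05]), 'position': array([ 0.14773688, -0.60674974,  0.18940916]), 'eef_rot': array([-3.14026721e+00, -3.89652767e-05,  2.38766565e-01]), 'force': array([-0.54586565,  0.11181148, -0.33758823]), 'torque': array([-0.0303294 ,  0.0068767 ,  0.06511625]), 'grip_force': 0.0, 'grip_width': 1.0012396632779417}
```

View pics/scene1.png

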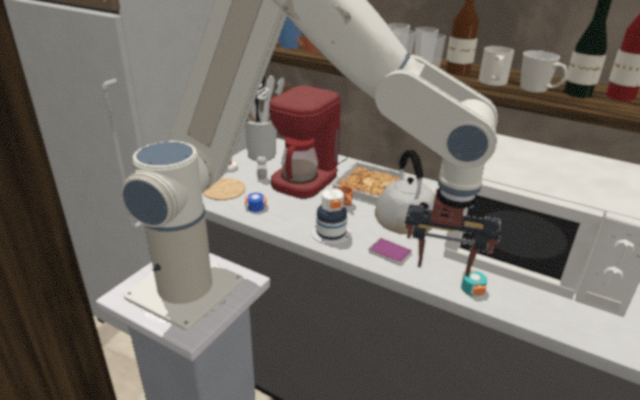

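View pics/top1.png

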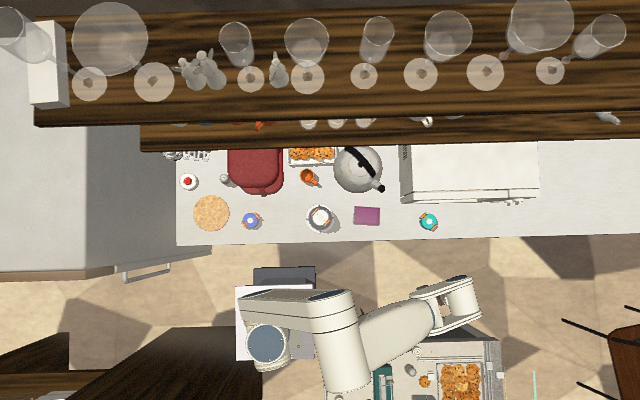

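```bash
python3 - <<'E'
from h import *
a=env.get_image("top");b=env.get_image("scene")
A=cv2.resize(a["pixels"][190:245,285:355,::-1],None,fx=8,fy=8,interpolation=cv2.INTER_CUBIC)
B=cv2.resize(b["pixels"][175:250,300:370,::-1],None,fx=8,fy=8,interpolation=cv2.INTER_CUBIC)
cv2.imwrite("pics/c1t.png",A);cv2.imwrite("pics/c1s.png",B)
print("cap",ray(a,320,217,.141),"mat",ray(a,211,212.5,.006),"cup",ray(a,309,177,.056),"shaker",ray(a,225,180,.09),"blue",ray(a,251,221,.04),"kettle",ray(a,370,188,.1), "edge",ray(a,330,240,0),"pad",ray(a,366,216,.014))
E
```

```text
cap [ 0.41658018 -0.19910393  0.141     ] mat [0.45230106 0.24864321 0.006     ] cup [ 0.58302241 -0.16114513  0.056     ] shaker [0.57631785 0.17432266 0.09      ] blue [0.41153801 0.07953336 0.04      ] kettle [ 0.52731268 -0.40132098  0.1       ] edge [ 0.3253118  -0.24080047  0.        ] pad [ 0.41986314 -0.39147202  0.014     ]
```

View pics/c1t.png

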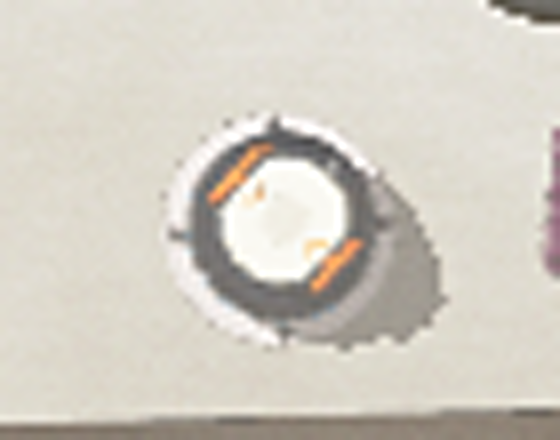

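View pics/c1s.png

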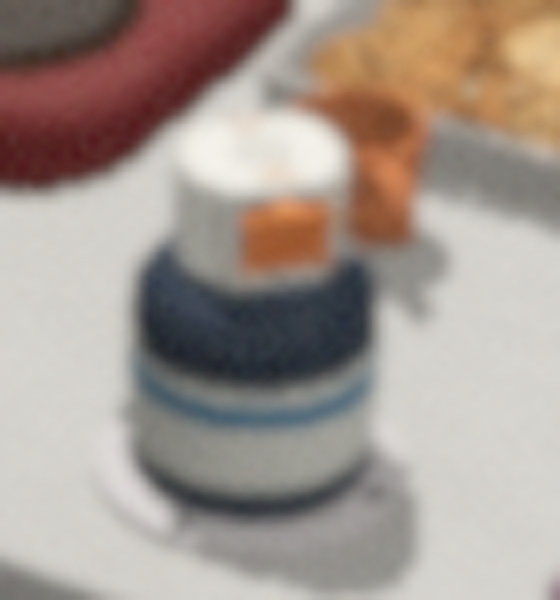

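The top view shows the white cap with orange tabs on the tub at (320.5, 217.5). Its tabs lie at (315, 211.5) and (327, 223). The look-alikes are the blue cap at (251, 221) and the turquoise cap at (429, 221). The cork mat is at (211, 212.5), to the left. The target is the white cap on the blue tub, and both crops confirm it.

```bash
python3 - <<'E'
from h import *
a=env.get_image("top");b=env.get_image("scene")
c=ray(a,320.5,217.5,.141);print("cap top",c,"scene proj",proj(b,c),"seen (332.9,195)", ray(b,332.9,195,.141))
t0=ray(a,285+239/8,190+173/8,.133);t1=ray(a,285+336/8,190+265/8,.133);print(t0,t1,np.linalg.norm(t1-t0),np.degrees(np.arctan2(*(t0-t1)[1::-1])),(t0+t1)/2)
tick=[ray(a,285+u/8,190+v/8,.005) for u,v in((276,122),(287,334),(178,236),(390,222))];print((tick[0]+tick[1])/2,(tick[2]+tick[3])/2)
ang=-np.pi/4
print(env.solve_ik([c[0],c[1],.26],[np.pi,0,ang]),env.solve_ik([c[0],c[1],.106],[np.pi,0,ang+.97]))
m=[ray(a,u,v,.006) for u,v in((193,212.5),(229,212.5),(211,194.5),(211,231))];print(m)
# mat by colour
p=cv2.cvtColor(a["pixels"],cv2.COLOR_RGB2HSV)[185:240,185:238]
k=((p[:,:,0]<22)&(p[:,:,1]>70)).astype(np.uint8);ys,xs=np.nonzero(k);print(k.sum(),xs.min()+185,xs.max()+185,ys.min()+185,ys.max()+185)
print(ray(a,(xs.min()+xs.max())/2+185,(ys.min()+ys.max())/2+185,.006))
E
```

```text
cap top [ 0.41459871 -0.2009761   0.141     ] scene proj (np.float64(333.01782703734756), np.float64(194.13022621306135)) seen (332.9,195) [ 0.41005371 -0.20311491  0.141     ]
[ 0.43824166 -0.18002255  0.133     ] [ 0.39240977 -0.22568035  0.133     ] 0.06469309580156926 44.89097666409248 [ 0.41532571 -0.20285145  0.133     ]
[ 0.41516657 -0.20275541  0.005     ] [ 0.41449936 -0.20403717  0.005     ]
[-4.77202887e-01  9.07723349e-02  1.90599520e+00 -4.44089210e-16
  1.14482512e+00  1.87899160e+00] [-4.77202887e-01  3.15844631e-01  2.04636302e+00 -4.44089210e-16
  7.79385000e-01  9.08991603e-01]
[array([0.45435863, 0.32324672, 0.006     ]), array([0.45024405, 0.17406002, 0.006     ]), array([0.52711716, 0.24773609, 0.006     ]), array([0.37584941, 0.24957017, 0.006     ])]
1016 193 228 195 230
[0.4523582  0.25071526 0.006     ]
```

```bash
python3 - <<'E'
from h import *
pi=np.pi
env.move_l([.20,-.56,.28],max_speed=.3)
env.move_ptp([.4147,-.2025,.23],[pi,0,-pi/4])
a=env.get_image("top");b=env.get_image("scene");s=env.get_state();print(s["time_s"],s["position"],s["eef_rot"],s["force"])
A=cv2.resize(a["pixels"][180:250,270:370,::-1],None,fx=5,fy=5,interpolation=cv2.INTER_CUBIC)
B=cv2.resize(b["pixels"][140:240,290:390,::-1],None,fx=5,fy=5,interpolation=cv2.INTER_CUBIC)
B=B[:500]; A=cv2.copyMakeBorder(A,0,150,0,0,cv2.BORDER_CONSTANT)
cv2.imwrite("pics/c2.png",cv2.resize(np.hstack([A,B]),None,fx=.8,fy=.8))
E
```

```text
2.5083 [ 0.4145791  -0.20327324  0.22983814] [ 3.14140604e+00  1.55034382e-04 -7.86228594e-01] [-0.08240711 -0.60615231 -0.64556351]
```

View pics/c2.png

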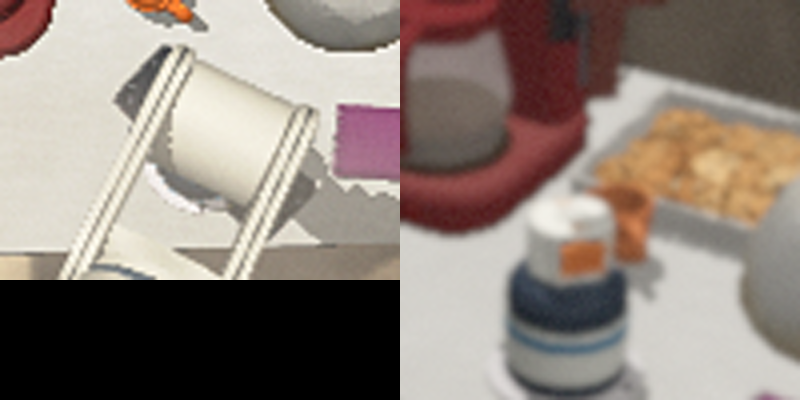

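```bash
python3 - <<'E'
from h import *
b=shot("scene","c3",(250,60,410,240),3.3)
p=np.array([.4146,-.2033,.2298]);d=.044*np.array([1,1,0])/2**.5
for q in(p,p+d,p-d): print(proj(b,q))
E
```

```text
(np.float64(334.8240826776555), np.float64(167.12399596735185))
(np.float64(330.6047480696663), np.float64(160.29873708515134))
(np.float64(339.2728695628702), np.float64(174.320420291186))
```

View pics/c3.png

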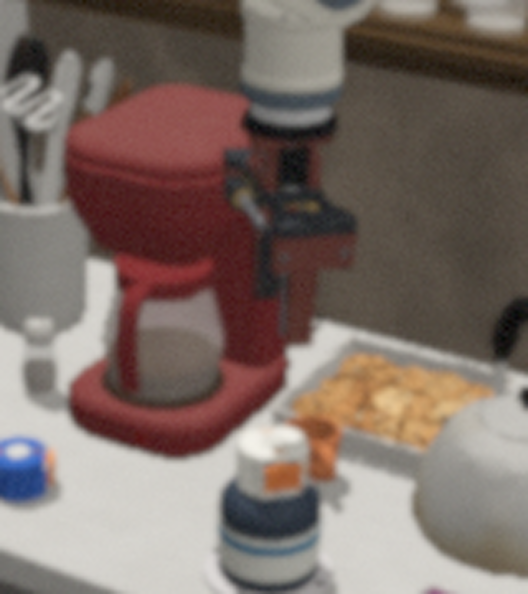

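```bash
python3 - <<'E'
from h import *
b=env.get_image("scene")
p=np.array([.148,-.607,.19]);y=.239-np.pi/2;d=.05*np.array([np.cos(y),np.sin(y),0])
for z in(0,.02,.035):
  for q in(p,p+d,p-d): print(z,proj(b,q+[0,0,z]))
I=cv2.imread("pics/scene1.png")[190:300,380:520];cv2.imwrite("pics/c4.png",cv2.resize(I,None,fx=4,fy=4,interpolation=cv2.INTER_CUBIC))
E
```

```text
0 (np.float64(441.0927166175036), np.float64(280.7479374026237))
0 (np.float64(465.5574428214595), np.float64(285.6603053695528))
0 (np.float64(417.1738911413518), np.float64(275.9451829758597))
0.02 (np.float64(442.48464686159), np.float64(273.29275328091313))
0.02 (np.float64(467.20838891455503), np.float64(278.1679889756444))
0.02 (np.float64(418.3179407879682), np.float64(268.52735863224706))
0.035 (np.float64(443.5466650229937), np.float64(267.6045796332017))
0.035 (np.float64(468.4682804556651), np.float64(272.45035465221986))
0.035 (np.float64(419.1906618944034), np.float64(262.86878263631337))
```

View pics/c4.png

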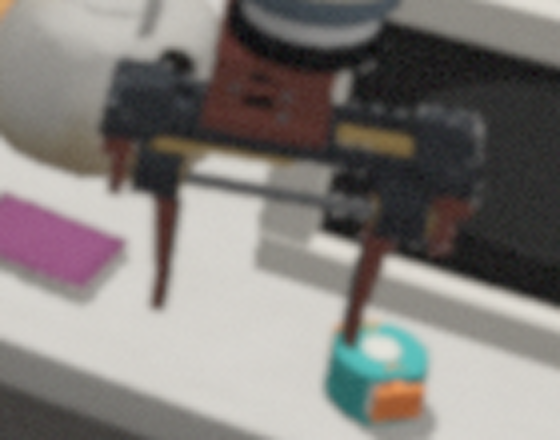

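```bash
python3 - <<'E'
from h import *
env.move_l([.4147,-.2025,.125],max_speed=.1); print(env.get_state()["force"])
env.move_l([.4147,-.2025,.106],max_speed=.05); s=env.get_state();print(s["time_s"],s["position"],s["force"])
b=shot("scene","c5",(290,130,390,240),5)
p=np.array(s["position"]);d=.044*np.array([1,1,0])/2**.5
for q in(p,p+d,p-d): print(proj(b,q))
E
```

```text
[-0.14048404  0.2553123   0.2600947 ]
4.3417 [ 0.41452852 -0.20239953  0.10568171] [ 0.96303698  0.78401469 -0.666905  ]
(np.float64(333.0163342127834), np.float64(204.63344366899915))
(np.float64(329.019721651389), np.float64(197.16975800791667))
(np.float64(337.22063796271414), np.float64(212.4849932328239))
```

View pics/c5.png

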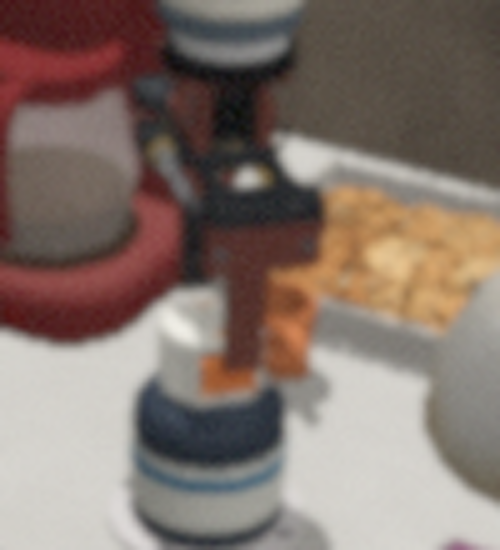

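The near fingertip shows at about (338, 203.6), higher than the projected TCP. I'll close on the tabs and check the width and the tip row numerically.

```bash
python3 - <<'E'
from h import *
def prof(t):
    b=env.get_image("scene");s=env.get_state()
    print(t,round(s["time_s"],2),s["grip_width"],s["grip_force"],s["force"].round(1),s["torque"].round(2))
    for v in range(190,222,2): print(v,[tuple(int(x) for x in b["pixels"][v,u]) for u in(333,336,338,341)])
    return b
b=prof("open")
c=np.array([.4147,-.2025,0]);n=-np.array([1,1,0])/2**.5
for r in(.035,.028): print(r,[proj(b,c+n*r+[0,0,z]) for z in(.110,.135,.141)])
env.command_gripper(0.5,30)
prof("closed")
E
```

```text
open 4.44 1.0016119838059183 0.0 [ 0.9  0.  -0.2] [ 0.09 -0.   -0.03]
190 [(162, 154, 145), (83, 58, 53), (83, 46, 39), (85, 49, 44)]
192 [(156, 154, 145), (83, 58, 50), (82, 49, 41), (89, 54, 45)]
194 [(151, 148, 139), (85, 55, 49), (87, 53, 46), (91, 56, 48)]
196 [(161, 148, 135), (85, 54, 46), (83, 50, 42), (92, 58, 52)]
198 [(163, 157, 147), (87, 56, 49), (81, 50, 43), (92, 58, 50)]
200 [(145, 118, 103), (86, 51, 44), (83, 50, 43), (92, 62, 52)]
202 [(152, 90, 56), (89, 53, 45), (91, 54, 46), (102, 70, 58)]
204 [(152, 86, 49), (124, 67, 41), (129, 70, 45), (136, 110, 97)]
206 [(157, 90, 51), (156, 89, 52), (156, 94, 58), (148, 121, 108)]
208 [(154, 110, 85), (157, 122, 104), (157, 128, 111), (115, 101, 95)]
210 [(126, 120, 113), (114, 112, 111), (106, 105, 105), (70, 72, 81)]
212 [(60, 68, 74), (57, 63, 72), (56, 62, 72), (45, 54, 65)]
214 [(46, 55, 63), (54, 59, 69), (57, 62, 72), (48, 55, 65)]
216 [(46, 55, 65), (49, 55, 64), (56, 59, 70), (48, 52, 60)]
218 [(40, 49, 61), (46, 52, 60), (45, 48, 58), (47, 52, 64)]
220 [(41, 47, 57), (40, 47, 56), (36, 42, 52), (56, 61, 66)]
0.03
[... 817 characters left out ...]
103, 89), (136, 89, 67), (117, 81, 67), (154, 141, 128)]
202 [(162, 106, 72), (168, 102, 58), (167, 101, 62), (164, 122, 97)]
204 [(160, 93, 53), (160, 92, 54), (157, 88, 50), (157, 116, 89)]
206 [(156, 88, 50), (154, 87, 49), (156, 88, 50), (151, 113, 93)]
208 [(157, 98, 66), (158, 109, 83), (148, 102, 77), (131, 104, 93)]
210 [(137, 120, 114), (129, 119, 111), (111, 104, 100), (78, 78, 83)]
212 [(66, 71, 76), (59, 64, 73), (59, 65, 74), (52, 61, 69)]
214 [(50, 56, 65), (49, 55, 66), (53, 60, 70), (49, 54, 66)]
216 [(49, 56, 65), (49, 56, 68), (49, 55, 66), (45, 50, 63)]
218 [(46, 52, 61), (51, 56, 64), (45, 54, 62), (43, 49, 57)]
220 [(43, 51, 57), (40, 46, 54), (41, 49, 57), (56, 60, 64)]
```

Gripping at 49 mm width means the fingers closed on the flats above the tabs. That matches the images: the real tips sit about 31 mm higher than the reported TCP. I'll open, lower by that amount with force checks, and grip again.

```bash
cat >> h.py <<'E'
def st(t=""):
    s=env.get_state(); print(t,round(s["time_s"],2),s["position"].round(4),"w",round(s["grip_width"]*88,1),"gf",round(float(s["grip_force"]),1),s["force"].round(1),s["torque"].round(2),"yaw",round(float(s["eef_rot"][2]),3)); return s
E
python3 - <<'E'
from h import *
env.command_gripper(1.0)
for z in(.094,.085,.078):
    env.move_l([.4147,-.2025,z],max_speed=.05); s=st()
    if abs(s["force"][2])>5: env.move_l([.4147,-.2025,z+.008]);print("contact");break
b=env.get_image("scene")
for v in range(194,218,1): print(v,[tuple(int(x) for x in b["pixels"][v,u]) for u in(336,338,341)])
env.command_gripper(0.5,30); st("closed")
b=env.get_image("scene")
for v in range(194,218,1): print(v,[tuple(int(x) for x in b["pixels"][v,u]) for u in(333,336,338)])
E
```

```text
6.35 [ 0.4143 -0.2023  0.0935] w 88.1 gf 0.0 [ 0.3 -0.1 -0. ] [ 0.08  0.02 -0.05] yaw -0.785
 6.68 [ 0.4144 -0.2024  0.0846] w 87.9 gf 0.0 [-0.3  1.  -0.2] [ 0.07 -0.   -0.01] yaw -0.785
 6.97 [ 0.4145 -0.2024  0.0777] w 87.8 gf 0.0 [-0.4 -0.3  0.6] [ 0.07 -0.05 -0.  ] yaw -0.785
194 [(80, 49, 43), (82, 50, 44), (86, 50, 46)]
195 [(81, 50, 45), (81, 48, 45), (85, 49, 43)]
196 [(82, 51, 47), (80, 48, 40), (86, 53, 46)]
197 [(82, 53, 48), (83, 49, 42), (92, 60, 53)]
198 [(83, 53, 48), (85, 51, 45), (90, 58, 52)]
199 [(86, 55, 50), (80, 47, 40), (93, 61, 57)]
200 [(85, 53, 46), (79, 43, 37), (94, 61, 55)]
201 [(85, 53, 46), (81, 48, 41), (96, 66, 57)]
202 [(84, 50, 43), (83, 48, 45), (96, 65, 60)]
203 [(85, 53, 47), (86, 53, 49), (96, 70, 62)]
204 [(79, 45, 38), (84, 51, 45), (99, 74, 68)]
205 [(86, 54, 47), (84, 49, 46), (97, 76, 70)]
206 [(83, 47, 40), (82, 47, 40), (94, 70, 67)]
207 [(83, 49, 44), (84, 48, 46), (84, 61, 58)]
208 [(84, 49, 43), (83, 48, 45), (84, 59, 58)]
209 [(86, 51, 47), (85, 51, 46), (77, 51, 48)]
210 [(82, 47, 45), (84, 49, 43), (72, 46, 45)]
211 [(84, 54, 50), (
[... 871 characters left out ...]
, (82, 50, 43)]
204 [(99, 55, 44), (83, 51, 45), (85, 50, 45)]
205 [(97, 52, 41), (84, 50, 44), (86, 54, 44)]
206 [(95, 53, 40), (84, 51, 46), (89, 56, 49)]
207 [(100, 67, 56), (91, 65, 60), (100, 76, 71)]
208 [(112, 93, 86), (107, 92, 86), (116, 102, 98)]
209 [(133, 123, 118), (127, 120, 115), (127, 123, 118)]
210 [(133, 132, 127), (125, 122, 118), (115, 115, 115)]
211 [(107, 108, 107), (97, 98, 99), (83, 88, 91)]
212 [(75, 79, 82), (62, 65, 75), (58, 66, 74)]
213 [(51, 58, 64), (54, 62, 70), (53, 60, 70)]
214 [(51, 57, 66), (47, 53, 66), (55, 61, 71)]
215 [(47, 54, 64), (50, 59, 68), (52, 60, 68)]
216 [(41, 50, 60), (52, 59, 67), (53, 57, 67)]
217 [(49, 56, 66), (51, 58, 67), (44, 49, 61)]
```

```bash
python3 - <<'E'
from h import *
c=np.array([.4171,-.2008,.0786]); pi=np.pi
env.move_l(c,max_speed=.05); s=st("relieved")
F=s["force"]; c[:2]+=F[:2]*1.3e-4; print(c)
for k in range(1,6):
    env.move_l(c,[pi,0,-pi/4+np.radians(55)*k/5],max_speed=.05); s=st(k)
    if abs(s["torque"][2])>4 or np.linalg.norm(s["force"])>50: print("stop");break
E
```

```text
relieved 7.93 [ 0.4175 -0.2005  0.0787] w 55.4 gf 29.7 [3.2 5.6 0.4] [ 1.02 -0.63  0.02] yaw -0.785
[ 0.41751408 -0.2000667   0.0786    ]
1 8.28 [ 0.4172 -0.2001  0.0786] w 55.8 gf 29.7 [-0.5  2.3  1.9] [ 0.52 -0.15  0.07] yaw -0.597
2 8.62 [ 0.4173 -0.2     0.0786] w 56.0 gf 29.8 [0.5 2.4 2.1] [ 0.56 -0.08  0.06] yaw -0.406
3 8.96 [ 0.4177 -0.2     0.0787] w 55.7 gf 29.7 [2.6 4.4 0.7] [ 0.86 -0.41 -0.05] yaw -0.214
4 9.3 [ 0.4177 -0.1985  0.0785] w 55.6 gf 29.7 [ 5.8 13.8  1.8] [ 2.35 -0.89 -0.02] yaw -0.021
5 9.64 [ 0.4177 -0.1979  0.0785] w 56.1 gf 29.6 [ 6.7 18.1  1.1] [ 2.95 -1.32 -0.29] yaw 0.17
```

```bash
python3 - <<'E'
from h import *
env.move_l([.4180,-.1975,.0786],max_speed=.05); st("relieved")
env.move_l([.4180,-.1975,.095],max_speed=.05); s=st("up")
if np.linalg.norm(s["force"])<30:
    env.move_l([.4180,-.1975,.20],max_speed=.12); st("lifted")
    shot("scene","c6",(260,60,420,240),3.3)
E
```

```text
relieved 9.89 [ 0.418  -0.1975  0.0785] w 56.1 gf 29.5 [ 2.2  2.9 -0.9] [ 0.42 -0.48 -0.5 ] yaw 0.172
up 10.37 [ 0.4181 -0.1979  0.0954] w 55.6 gf 29.7 [0.6 0.3 0.3] [-0.02 -0.3  -0.03] yaw 0.174
lifted 11.39 [ 0.4173 -0.1972  0.1993] w 55.6 gf 29.7 [-0.  -0.5 -0.6] [ 0.02 -0.02 -0.02] yaw 0.175
```

View pics/c6.png

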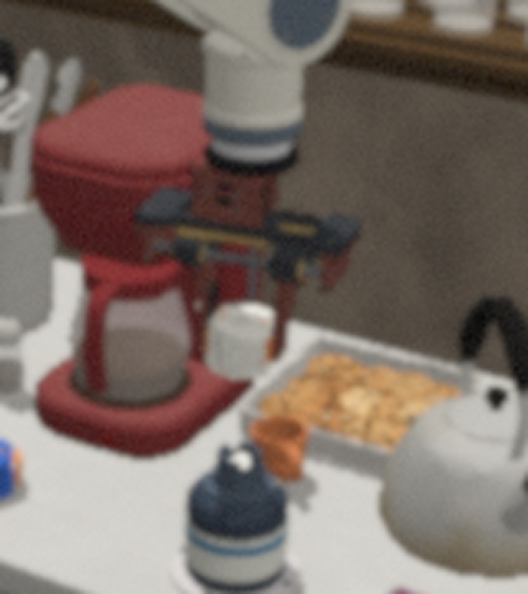

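The cap is held upright at crop (240, 340), and the neck of the tub is clear at (240, 465). I'll carry it to the mat now.

```bash
python3 - <<'E'
from h import *
pi=np.pi; X,Y=.449,.246
env.move_ptp([X,Y,.20],[pi,0,.175]); st("over mat")
env.move_l([X,Y,.03],max_speed=.12); st()
env.move_l([X,Y,-.008],max_speed=.06); s=st(); f0=0
for z in np.arange(-.010,-.026,-.002):
    env.move_l([X,Y,z],max_speed=.03); s=st("probe")
    if abs(s["force"][2])>4: break
b=shot("scene","c7",(150,100,310,240),3.5)
print("expected base row",proj(b,[X,Y,.006]),proj(b,[X,Y,.047]))
E
```

```text
over mat 13.07 [0.4492 0.2453 0.1999] w 55.8 gf 29.7 [ 0.1 -0.4 -0.7] [-0.01  0.05  0.04] yaw 0.174
 14.64 [0.4495 0.2463 0.0306] w 55.3 gf 29.7 [ 0.4  0.7 -0.8] [ 0.02  0.01 -0.02] yaw 0.175
 15.43 [ 0.449   0.246  -0.0081] w 55.6 gf 29.7 [-0.1  0.2 -1.5] [0.01 0.01 0.04] yaw 0.175
probe 15.68 [ 0.4491  0.2461 -0.0098] w 55.7 gf 29.7 [-0.4 -0.4 -0.9] [ 0.01 -0.01 -0.02] yaw 0.175
probe 15.93 [ 0.4489  0.246  -0.012 ] w 55.5 gf 29.7 [-0.7 -0.1 -0.3] [-0.01 -0.01  0.02] yaw 0.175
probe 16.18 [ 0.4489  0.2459 -0.0142] w 55.3 gf 29.7 [-0.   0.1 -1.9] [0.03 0.07 0.01] yaw 0.175
probe 16.43 [ 0.4493  0.2461 -0.0155] w 55.7 gf 29.7 [-1.4  0.3  6.4] [-0.24  0.24 -0.06] yaw 0.175
expected base row (np.float64(224.336951224818), np.float64(188.5101846058733)) (np.float64(223.42524925683193), np.float64(178.15730433703564))
```

Contact came exactly at the predicted height. Next I release, retreat and check.

```bash
python3 - <<'E'
from h import *
env.command_gripper(1.0); st("open")
env.move_l([.449,.246,.06],max_speed=.08)
env.move_l([.449,.246,.20],max_speed=.2)
env.move_ptp([.35,.0,.30],[np.pi,0,.8]); st("clear")
a=env.get_image("top");b=env.get_image("scene")
A=cv2.resize(a["pixels"][150:245,170:380,::-1],(760,344),interpolation=cv2.INTER_CUBIC)
B=cv2.resize(b["pixels"][150:250,190:420,::-1],(575,250),interpolation=cv2.INTER_CUBIC)
cv2.imwrite("pics/c8.png",np.vstack([A,cv2.copyMakeBorder(B,0,0,0,185,cv2.BORDER_CONSTANT)]))
E
```

```text
open 17.16 [ 0.4489  0.246  -0.0161] w 88.0 gf 0.0 [ 0.1 -1.  -0.2] [-0.02 -0.   -0.04] yaw 0.175
clear 20.2 [3.501e-01 2.000e-04 2.994e-01] w 87.7 gf 0.0 [ 0.7  0.5 -0.1] [ 0.03 -0.12  0.01] yaw 0.799
```

View pics/c8.png

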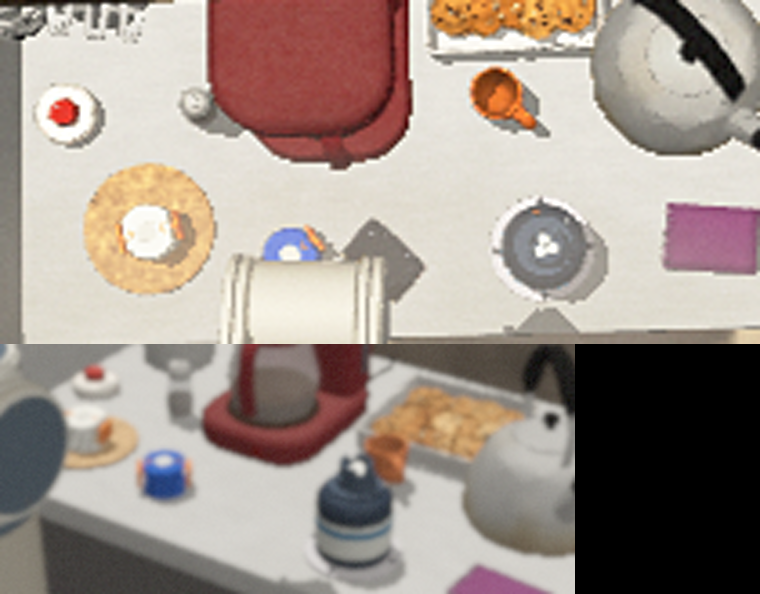

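The cap stands upright at (150, 232) in the top crop, wholly on the mat. The tub is open at (545, 247), and nothing else has moved.

```bash
python3 -c "
from h import *
print(env.sign_off())"
```

```text
the job is handed in; nothing more can be done
None
```

The tub is open, the cap is right way up and wholly on the cork mat, nothing else on the bench was moved, and the job was handed in after about 20 s of robot time.

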